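# Sort the spice jars and the egg cup back to their places

## Robot

A 6-joint arm with a two-finger parallel gripper is mounted at the origin on a cart in front of the work surface, level with it; the furniture and walls round the work are solid. World frame = base frame: x ahead of the robot, y to its left, z up, the work surface at z = 0. Lengths are in mm, angles in rad, forces in N, time in s.
With the tool pointing down it reaches from about 350 to 875 mm from the base axis. Payload 4.2 kg.
Tool frame: the origin (TCP) lies midway between the tips of the shut fingers; the grasp point (between the pads) lies 19 mm behind it; x points along the fingers, y is the direction in which the jaws open and shut, and the axes are right-handed (so a half turn about x gives the same grasp; the last joint's range is limited). The gripper opens to 85 mm and grips with 20 to 120 N. Pads are 22 mm wide; open, the fingers measure 114 mm over their backs; the gripper's body (76 mm by 85 mm) begins 54 mm behind the grasp point. The pads swing forward as they close: fully open they stand 13 mm farther back than shut.
Start: joints at [1.418, 0.385, 0.008, 0, -1.194, -0.259], TCP at [250.129, 572.743, 231.312] pointing down, gripper open.
Joint ranges: [-3.14, 3.14], [-1.21, 2.06], [-1.07, 1.41], [-3.16, 2.05], [-2.99, -0.16], [-3.1, 3.1]. Speed limits (rad/s): [2.79, 2.79, 3.14, 3.14, 3.14, 3.14].

## Interface

Orientations are given as a unit quaternion [x, y, z, w].
In Python, from bench import readout, imaging, arm gives the robot as it stands.
- The arm moves only by the tool arm_command, never from a script. Its argument "increments" is a list of rows, each a list of 3 entries, a list of its own where there are three numbers: the turn, a rotation vector about the world's x, y, z in degrees, then the shift along the world's x, y, z in mm, then the closure, from 0 (fully open) to 1 (shut). In form: [[[ax, ay, az], [tx, ty, tz], fingers], ...]. A call has exactly 5 rows; each row is the pose to reach, as a shift and turn from the pose measured when the call began; what a row does not reach only later rows make up. A row lasts 1/10 s, in which the tool goes at most 50 mm and 8.59 degrees, less where a joint would pass 70% of its speed; a pose out of reach is approached as far as the arm can. A call with a gripper value outside its range is refused whole. The fingers move at their own pace and stop on an object; the grip force is fixed at half the most. Time passes only in rows, so rows that repeat a pose let the fingers close, or fill a call up. It gives the time, the measured TCP pose, the force and the opening at its end, in the units of the state.
- readout.read_state(): the state, without advancing time (a new reading comes with each control period).
- imaging.get_image(name): name is "side" or "top" or "wrist"; returns (picture, depth): 480x640x3 uint8, blue, green, red; 480x640 float32, mm along the optical axis (not along the pixel's ray), 0 where there is no reading.
- imaging.camera_info(name): a dict with "vfov" (degrees; the focal length in pixels is half the picture's height over the tangent of half this angle, whatever the lens; pixels are square), "cx", "cy" (the principal point, pixels), "eye" and "rotation" of the camera in the world; the wrist camera has in their place "T_tool_cam" (4x4, takes a point from camera to tool coordinates, whose origin is the TCP and whose axes are the tool frame's). Camera axes: x right, y down, z forward; pixel columns grow to the right and rows downward; lengths in mm; the calibration is good to about 2 mm. A picture is of the moment at which its call begins: read the wrist's pose just before it. camera_info takes no time and is no camera call.
- arm.job_done(): hands the job in, once; it reports no verdict.
The state is a dict: "clock": time; "joints": joint angles; "joint_vel": joint speeds; "joint_efforts": joint torques, N m; "position": TCP position; "ee_rot": TCP orientation; "contact_force": force on the tool from outside, world axes, zero at the start; "wrist_torque": the same for the moment, N m; "gripper_width": finger opening in mm.
Only numpy, scipy, OpenCV 4.12 (cv2) and the standard library are available. Lean on these libraries where they do the work, as an engineer would, in place of code of your own. Each camera call takes 0.05 s, during which the arm holds its last target. There are 200 camera calls.

## Task

Tidy the worktop: stand the two spice jars with black caps in the black caddy and the two with tan caps in the pale wooden caddy, one jar to a bay, and stand the blue egg cup on the stone tray beside the white one. Everything should end upright; set things down rather than dropping them, and leave the salt shaker and the white egg cup where they are.

Things in the scene. Friction and masses are not known exactly. Their poses are not given: they have to be found in the camera images.
- orange_jar: loose glass spice jar, orange-brown contents, black screw cap, standing upright; body 44 mm diameter, cap 41 mm diameter, 98 mm high overall (body up to 78 mm). Origin: centre of the underside, z up. Yaw is arbitrary (round). Grip it on the upper body or cap.
- yellow_jar: loose glass spice jar, yellow contents, black screw cap, standing upright; body 48 mm diameter, cap 44 mm diameter, 108 mm high overall (body up to 86 mm). Origin: centre of the underside, z up. Yaw is arbitrary (round). Grip it on the upper body or cap.
- green_jar: loose glass spice jar, dark green contents, tan screw cap, standing upright; body 41 mm diameter, cap 37 mm diameter, 84 mm high overall (body up to 67 mm). Origin: centre of the underside, z up. Yaw is arbitrary (round). Grip it on the upper body or cap.
- olive_jar: loose glass spice jar, olive-beige contents, tan screw cap, standing upright; body 52 mm diameter, cap 48 mm diameter, 122 mm high overall (body up to 98 mm). Origin: centre of the underside, z up. Yaw is arbitrary (round). Grip it on the upper body or cap.
- blue_egg_cup: loose blue ceramic egg cup standing upright in the row of loose things in front of the caddies and tray (egg cups far off to the left are scenery, out of reach), 49 mm diameter at the rim, 64 mm high, narrower at waist and foot; it can be gripped like a solid of rim width from 25 mm above its foot upward. Origin: centre of the underside, z up.
- black_caddy: fixed open black plastic caddy, 86 mm (its x) by 166 mm (its y) by 32 mm high, with two square open-topped bays side by side along its y, each big enough for one jar. Each bay is 74 x 74 mm inside, centred at x = 0, y = +40 mm and y = -40 mm of the caddy; all walls and the divider are 6 mm thick and 32 mm high; the bay floor is 5 mm above the worktop. Origin: centre of the underside, z up.
- wood_caddy: fixed open pale wooden caddy, 86 mm (its x) by 166 mm (its y) by 32 mm high, with two square open-topped bays side by side along its y, each big enough for one jar. Each bay is 74 x 74 mm inside, centred at x = 0, y = +40 mm and y = -40 mm of the caddy; all walls and the divider are 6 mm thick and 32 mm high; the bay floor is 5 mm above the worktop. Origin: centre of the underside, z up.
- stone_tray: fixed flat pale stone tray, an oval with round ends, 230 mm long (its x) by 130 mm wide (its y), 12 mm thick with a flat top and no rim. Origin: centre of the underside, z up. The white egg cup stands on its -x half, about 60 mm from the centre; the +x half is free. (A like tray with soap bottles far to the right is scenery.)
- white_egg_cup: bystander: loose white ceramic egg cup already standing on the stone tray, 49 mm diameter, 64 mm high. Origin: centre of the underside. Must stay where it is.
- salt_shaker: bystander: loose glass salt shaker with a grey top, 44 mm diameter, 90 mm high, standing on the worktop in the row among the jars. Origin: centre of the underside. Must stay where it is.
Things that resemble listed ones, but are neither listed nor needed, are in the scene too. What is shaped like the green_jar but purple or red is not meant.

How it is judged:
By the outcome, as a careful person would: the job done as asked, in the order asked, and still so for the second after the job is handed in, with the robot touching nothing.
It also fails if it takes over 128 s, if anything falls off the work surface, if the arm or the gripper's body presses on something with over 40 N, if the wrist force passes 120 N, or if a joint passes its speed limit or range.

## Working session

There is one attempt and no reset: what is moved stays moved. The work goes in short steps, Python scripts to look and compute and a tool call to move; the robot and the scene stay as the last step left them, time stands still between calls to the robot, and variables do not carry over. Pictures are saved under pics/ and viewed, about 12 in all and at most 16, crops included, and the job is handed in when it is done.

Besides the shell and the picture viewer there is one more tool, called after "Call:" by a JSON object that holds its "method" and its "body", one argument or row to a line. arm_command: Moves the arm, as the interface text tells. Its arguments: {"type":"object","properties":{"increments":{"type":"array","items":{"type":"array"}}},"required":["increments"]}

```bash
mkdir -p pics; cat > h.py <<'E'
import numpy as np, cv2
from bench import readout, imaging, arm
from scipy.spatial.transform import Rotation as R
def look(name,fn=None):
    s=readout.read_state(); p,d=imaging.get_image(name); i=imaging.camera_info(name)
    if 'eye' in i: e=np.array(i['eye']); Rm=np.array(i['rotation'])
    else:
        T=np.eye(4);T[:3,:3]=R.from_quat(s['ee_rot']).as_matrix();T[:3,3]=s['position'];T=T@np.array(i['T_tool_cam']);e=T[:3,3];Rm=T[:3,:3]
    if Rm.shape!=(3,3): Rm=R.from_quat(Rm).as_matrix()
    f=240/np.tan(np.radians(i['vfov'])/2)
    v,u=np.mgrid[:480,:640]
    pc=np.dstack([(u-i['cx'])/f*d,(v-i['cy'])/f*d,d])
    W=pc@Rm.T+e
    if fn: cv2.imwrite('pics/'+fn,p)
    return p,d,W
E
python3 - <<'E'
from h import *
print(readout.read_state()); 
for n in ['top','side','wrist']:
    print(imaging.camera_info(n)); p,d,W=look(n,n+'0.png'); np.save(n+'0.npy',W)
E
```

```text
{'clock': 0.0, 'joints': array([ 1.41762262e+00,  3.85535242e-01,  6.63368189e-03, -5.01633623e-04,
       -1.19399966e+00, -2.58596187e-01]), 'joint_vel': array([ 0.00086935, -0.00069618, -0.00030351, -0.00162244, -0.00089677,
        0.00122274]), 'joint_efforts': array([ 3.09178749e-04, -3.92287838e+01,  1.88400525e+01,  4.18626085e+00,
       -4.73444990e-03,  7.58663425e-07]), 'position': array([249.89541585, 572.23153179, 230.23713387]), 'ee_rot': array([-0.69203382,  0.14537212,  0.69228463,  0.14386843]), 'contact_force': array([ 0.37572542, -0.16856487, -0.69280546]), 'wrist_torque': array([ 0.03896978, -0.00627054, -0.00126779]), 'gripper_width': 85.44186563523984}
{'vfov': 43.027602744491844, 'cx': 323.6524327591486, 'cy': 238.2533055817027, 'eye': array([ 417.93241111,   60.59746627, 1536.44262829]), 'rotation': array([ 0.70765079, -0.70526483,  0.02770174, -0.03262661])}
{'vfov': 51.31007087403857, 'cx': 313.31365879718766, 'cy': 236.05098725045778, 'eye': array([  53.51452859, -925.78672943,  740.82465334]), 'rotation': array([ 0.85788963, -0.18420595,  0.1056204 , -0.46790798])}
{'vfov': 60.46709134615201, 'cx': 318.12009583364596, 'cy': 241.37297918008508, 'T_tool_cam': array([[-1.43727067e-04, -2.74713019e-01,  9.61526254e-01,
        -1.42535095e+02],
       [ 9.99999989e-01, -5.95408479e-05,  1.32466918e-04,
         2.10456867e-01],
       [ 2.08597014e-05,  9.61526263e-01,  2.74713025e-01,
        -6.84346258e+01],
       [ 0.00000000e+00,  0.00000000e+00,  0.00000000e+00,
         1.00000000e+00]])}
```

View pics/top0.png

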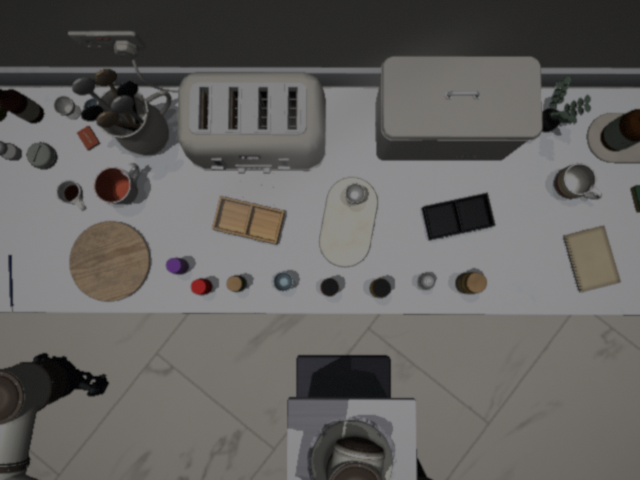

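View pics/side0.png

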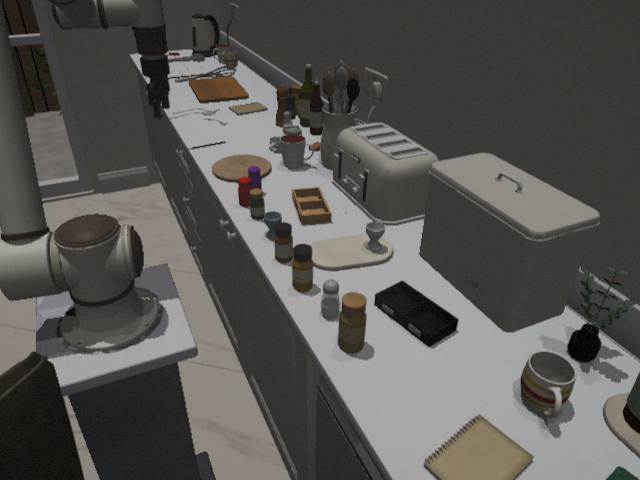

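The top view shows, left to right in the row: purple and red decoys, green jar (236,284), blue cup (283,281), orange (330,287), yellow (380,288), salt (427,281), olive (473,283). Wood caddy is at (250,220), the tray at (348,222) and the black caddy at (458,216).

```bash
python3 - <<'E'
from h import *
W=np.load('top0.npy'); S=np.load('side0.npy'); p=cv2.imread('pics/top0.png')
def circ(name,u,v,h):
    for tag,A,box in (('top',W,W[v-22:v+22,u-22:u+22].reshape(-1,3)),('side',S,S.reshape(-1,3))):
        c0=W[v,u,:2]
        P=box[(abs(box[:,2]-h)<6)&(np.hypot(*(box[:,:2]-c0).T)<40)]
        if len(P)<4: print(name,tag,len(P));continue
        (c,r)=cv2.minEnclosingCircle(P[:,:2].astype(np.float32)); print(name,tag,len(P),np.round(c),round(r),'medz',np.median(P[:,2]).round())
for a in [('purple',177,266,84),('red',201,287,84),('green',236,284,84),('blue',283,281,64),('orange',330,287,98),('yellow',380,288,108),('salt',427,281,90),('olive',473,283,122),('white',356,194,76)]: circ(*a)
def rect(name,u,v,r,lo,hi):
    B=W[v-r:v+r,u-r:u+r]; m=(B[...,2]>lo)&(B[...,2]<hi)
    m=m.astype(np.uint8); n,l,st,_=cv2.connectedComponentsWithStats(m); k=1+np.argmax(st[1:,4])
    P=B[l==k]; (c,s,a)=cv2.minAreaRect(P[:,:2].astype(np.float32)); print(name,np.round(c),np.round(s),round(a,1),len(P),np.median(P[:,2]))
rect('wood',250,220,45,22,42);rect('black',458,216,45,22,42);rect('tray',348,222,55,7,17)
for (u,v) in [(300,250),(400,250),(520,250)]: print(W[v,u])
c=cv2.resize(p[160:310,150:510],None,fx=2.2,fy=2.2,interpolation=2); cv2.imwrite('pics/crop1.png',cv2.convertScaleAbs(c,alpha=1.6))
E
```

```text
purple top 163 [476. 431.] 19 medz 82.0
purple side 61 [476. 427.] 21 medz 83.0
red top 167 [426. 371.] 19 medz 82.0
red side 71 [425. 370.] 21 medz 82.0
green top 162 [433. 285.] 19 medz 83.0
green side 80 [433. 282.] 21 medz 83.0
blue top 56 [439. 170.] 24 medz 63.0
blue side 77 [439. 166.] 29 medz 61.0
orange top 209 [426.  57.] 20 medz 96.0
orange side 136 [424.  53.] 21 medz 97.0
yellow top 240 [424. -65.] 21 medz 107.0
yellow side 188 [425. -70.] 24 medz 107.0
salt top 77 [ 441. -178.] 15 medz 87.0
salt side 79 [ 439. -183.] 14 medz 87.0
olive top 306 [ 437. -283.] 24 medz 120.0
olive side 345 [ 436. -287.] 24 medz 122.0
white top 59 [654.  -3.] 25 medz 74.0
white side 85 [655.  -8.] 28 medz 74.0
wood [592. 261.] [166.  88.] 76.7 594 29.89151470182901
black [ 604. -264.] [ 87. 169.] 11.8 604 29.75446082847975
tray [591.  11.] [131. 229.] 79.4 3053 10.953322149376618
[519.49339357 131.36143705  -2.07363265]
[ 520.33226165 -121.74284759   -2.44395638]
[ 5.21111863e+02 -4.23823720e+02  4.63357956e-01]
```

View pics/crop1.png

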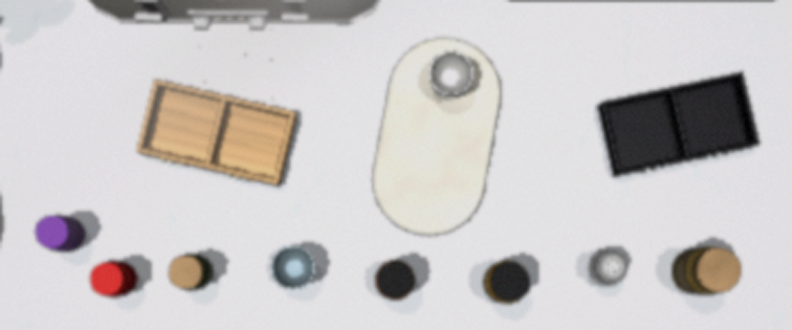

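```bash
python3 - <<'E'
from h import *
s=readout.read_state(); M=R.from_quat(s['ee_rot']).as_matrix(); print(M.round(3), np.degrees(np.arctan2(M[1,1],M[0,1])))
W=np.load('top0.npy'); S=np.load('side0.npy')
P=np.vstack([W.reshape(-1,3),S.reshape(-1,3)])
for y0 in range(-400,401,50):
    m=(abs(P[:,1]-y0)<25)&(P[:,2]>90)&(P[:,0]>560)&(P[:,0]<1000)
    Q=P[m]; print(y0, Q[:,0].min().round() if len(Q) else None, Q[:,2].max().round() if len(Q) else None)
E
```

```text
[[-0.001 -0.4   -0.916]
 [-0.002 -0.916  0.4  ]
 [-1.     0.002 -0.   ]] -113.60040589970919
-400 741.0 445.0
-350 741.0 553.0
-300 740.0 623.0
-250 740.0 620.0
-200 741.0 614.0
-150 741.0 608.0
-100 741.0 602.0
-50 744.0 595.0
0 940.0 590.0
50 747.0 583.0
100 717.0 578.0
150 697.0 571.0
200 699.0 565.0
250 718.0 559.0
300 697.0 553.0
350 699.0 547.0
400 726.0 541.0
```

Call:
{"method": "arm_command", "body": {
  "increments": [
    [[0, 0, -7], [16, -47, 0], 0],
    [[0, 0, -14], [32, -94, 0], 0],
    [[0, 0, -21], [48, -141, 0], 0],
    [[0, 0, -28], [64, -188, 0], 0],
    [[0, 0, -35], [80, -235, 0], 0]
  ]
}}

```text
clock: 0.65
position: [330.1, 335.3, 230.3]
ee_rot: [-0.616, 0.348, 0.616, 0.347]
contact_force: [1.0, -0.2, 0.3]
gripper_width: 85.2
```

Call:
{"method": "arm_command", "body": {
  "increments": [
    [[0, 0, -7], [16, -47, 0], 0],
    [[0, 0, -14], [32, -94, 0], 0],
    [[0, 0, -21], [48, -141, 0], 0],
    [[0, 0, -28], [64, -188, 0], 0],
    [[0, 0, -32], [80, -235, 0], 0]
  ]
}}

```text
clock: 1.15
position: [410.0, 98.5, 230.5]
ee_rot: [-0.495, 0.505, 0.496, 0.504]
contact_force: [1.7, 0.3, -0.5]
gripper_width: 85.4
```

Call:
{"method": "arm_command", "body": {
  "increments": [
    [[0, 0, 0], [8, -40, 0], 0],
    [[0, 0, 0], [15, -70, 0], 0],
    [[0, 0, 0], [15, -70, 0], 0],
    [[0, 0, 0], [15, -70, 0], 0],
    [[0, 0, 0], [15, -70, 0], 0]
  ]
}}

```text
clock: 1.65
position: [424.8, 29.0, 230.4]
ee_rot: [-0.495, 0.505, 0.496, 0.504]
contact_force: [-0.9, 0.4, -0.6]
gripper_width: 85.1
```

```bash
cat >> h.py <<'E'
def jars(fn=None,lst=None):
    p,d,W=look('wrist',fn); P=W.reshape(-1,3); P=P[(d.reshape(-1)>0)]
    K=dict(orange=(425,55,98),yellow=(425,-67,108),green=(433,283,84),olive=(437,-285,122),blue=(439,168,64),salt=(440,-180,90))
    for n,(x,y,h) in K.items():
        Q=P[(np.hypot(P[:,0]-x,P[:,1]-y)<35)&(abs(P[:,2]-h)<5)]
        if len(Q)>30:
            c,r=cv2.minEnclosingCircle(Q[:,:2].astype(np.float32)); print(n,len(Q),np.round(c,1),round(r,1),np.median(Q[:,2]).round(1), Q.min(0).round(),Q.max(0).round())
    return p,d,W
E
python3 - <<'E'
from h import *
jars('w1.png'); print(readout.read_state()['position'])
E
```

```text
orange 2424 [425.   56.1] 20.4 97.6 [405.  36.  93.] [445.  76. 100.]
yellow 4213 [423.2 -66.2] 21.7 107.7 [402. -88. 104.] [444. -45. 111.]
blue 666 [438.2 168.6] 25.0 62.9 [414. 144.  59.] [462. 193.  66.]
[424.86242924  29.30054263 230.46163918]
```

View pics/w1.png

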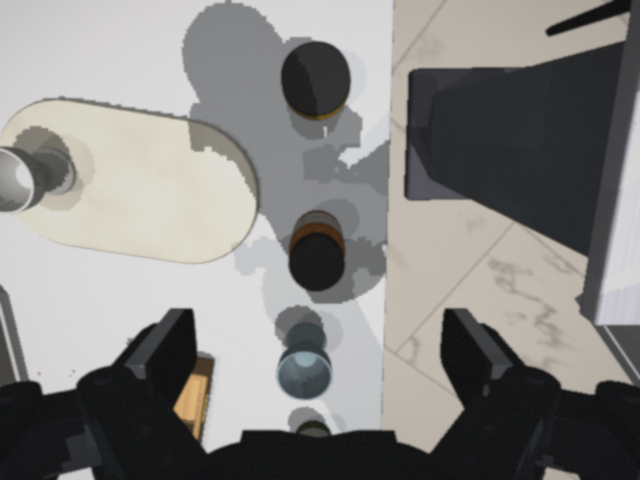

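The wrist view shows the orange jar (316,260) and the yellow one (316,80) centred between the open jaws, and their positions agree with the top camera.

Call:
{"method": "arm_command", "body": {
  "increments": [
    [[0, 0, 0], [0, 27, -20], 0],
    [[0, 0, 0], [0, 27, -65], 0],
    [[0, 0, 0], [0, 27, -110], 0],
    [[0, 0, 0], [0, 27, -155], 0],
    [[0, 0, 0], [0, 27, -188], 0]
  ]
}}

```text
clock: 2.2
position: [423.7, 57.1, 40.4]
ee_rot: [-0.496, 0.504, 0.497, 0.503]
contact_force: [0.6, 0.8, -0.8]
gripper_width: 85.6
```

Call:
{"method": "arm_command", "body": {
  "increments": [
    [[0, 0, 0], [0, 0, 0], 1],
    [[0, 0, 0], [0, 0, 0], 1],
    [[0, 0, 0], [0, 0, 0], 1],
    [[0, 0, 0], [0, 0, 0], 1],
    [[0, 0, 0], [0, 0, 0], 1]
  ]
}}

```text
clock: 2.7
position: [425.5, 58.1, 42.4]
ee_rot: [-0.497, 0.502, 0.497, 0.504]
contact_force: [-0.8, 1.4, 6.7]
gripper_width: 42.8
```

Call:
{"method": "arm_command", "body": {
  "increments": [
    [[0, 0, 0], [0, 0, 10], 1],
    [[0, 0, 0], [0, 0, 40], 1],
    [[0, 0, 0], [0, 0, 80], 1],
    [[0, 0, 0], [0, 0, 120], 1],
    [[0, 0, 0], [0, 0, 140], 1]
  ]
}}

```text
clock: 3.2
position: [426.5, 58.4, 186.8]
ee_rot: [-0.497, 0.5, 0.496, 0.507]
contact_force: [0.1, 0.6, -3.0]
gripper_width: 42.5
```

Call:
{"method": "arm_command", "body": {
  "increments": [
    [[0, 0, 0], [20, -35, 0], 1],
    [[0, 0, 0], [45, -75, 0], 1],
    [[0, 0, 0], [70, -115, 0], 1],
    [[0, 0, 0], [95, -155, 0], 1],
    [[0, 0, 0], [110, -180, 0], 1]
  ]
}}

```text
clock: 3.7
position: [537.2, -124.2, 187.5]
ee_rot: [-0.497, 0.5, 0.495, 0.507]
contact_force: [0.8, 0.8, -1.9]
gripper_width: 42.6
```

Call:
{"method": "arm_command", "body": {
  "increments": [
    [[0, 0, 0], [20, -35, 0], 1],
    [[0, 0, 0], [45, -75, 0], 1],
    [[0, 0, 0], [59, -101, 0], 1],
    [[0, 0, 0], [59, -101, 0], 1],
    [[0, 0, 0], [59, -101, 0], 1]
  ]
}}

```text
clock: 4.2
position: [595.3, -225.7, 187.4]
ee_rot: [-0.496, 0.501, 0.495, 0.508]
contact_force: [0.1, 0.2, -2.4]
gripper_width: 43.2
```

```bash
python3 - <<'E'
from h import *
p,d,W=look('wrist','w2.png'); s=readout.read_state(); print(s['position'],R.from_quat(s['ee_rot']).as_matrix().round(3))
for nm,WW in (('w',W),('t',look('top')[2])):
  m=(abs(WW[...,2]-31)<6)&(np.hypot(WW[...,0]-604,WW[...,1]+264)<110)
  P=WW[m]; print(nm,len(P), cv2.minAreaRect(P[:,:2].astype(np.float32)))
E
```

```text
[ 595.22369661 -224.92901072  187.61377066] [[ 0.008 -1.     0.016]
 [ 0.006  0.016  1.   ]
 [-1.    -0.008  0.006]]
w 6351 ((603.550048828125, -266.0166015625), (86.18314361572266, 165.89559936523438), 12.305229187011719)
t 198 ((599.9773559570312, -264.0870666503906), (78.18473815917969, 166.12718200683594), 12.287482261657715)
```

View pics/w2.png

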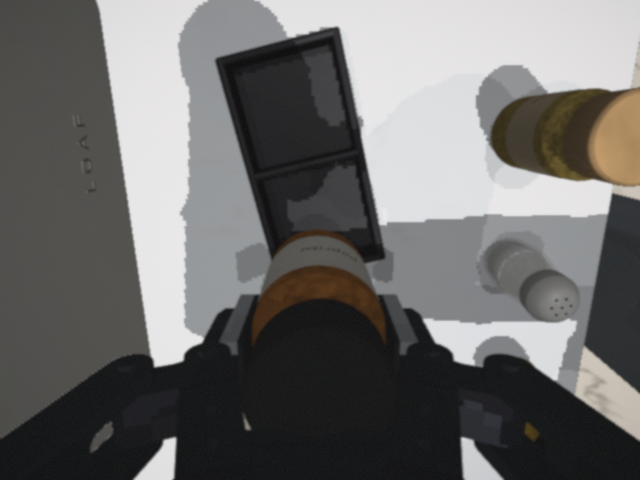

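The wrist view shows the orange jar upright in the grip over the near bay; the caddy is measured at (603.5, -266), 12.3°.

Call:
{"method": "arm_command", "body": {
  "increments": [
    [[0, 0, 0], [0, -2, -30], 1],
    [[0, 0, 0], [0, -2, -65], 1],
    [[0, 0, 0], [0, -2, -100], 1],
    [[0, 0, 0], [0, -2, -122], 1],
    [[0, 0, 0], [0, -2, -130], 1]
  ]
}}

```text
clock: 4.8
position: [593.3, -224.9, 55.7]
ee_rot: [-0.496, 0.501, 0.497, 0.506]
contact_force: [-0.4, 0.4, -1.2]
gripper_width: 42.6
```

Call:
{"method": "arm_command", "body": {
  "increments": [
    [[0, 0, 0], [0, 0, -3], 1],
    [[0, 0, 0], [0, 0, -6], 1],
    [[0, 0, 0], [0, 0, -8], 1],
    [[0, 0, 0], [0, 0, -9], 1],
    [[0, 0, 0], [0, 0, -9], 1]
  ]
}}

```text
clock: 5.3
position: [593.8, -225.0, 47.6]
ee_rot: [-0.496, 0.501, 0.497, 0.506]
contact_force: [-0.4, 0.4, -0.3]
gripper_width: 43.1
```

Call:
{"method": "arm_command", "body": {
  "increments": [
    [[0, 0, 0], [0, 0, -1], 1],
    [[0, 0, 0], [0, 0, -1.5], 1],
    [[0, 0, 0], [0, 0, -2], 1],
    [[0, 0, 0], [0, 0, -2], 1],
    [[0, 0, 0], [0, 0, -2], 1]
  ]
}}

```text
clock: 5.8
position: [594.0, -225.1, 47.5]
ee_rot: [-0.496, 0.501, 0.497, 0.506]
contact_force: [-2.1, 2.5, 7.3]
gripper_width: 42.3
```

Call:
{"method": "arm_command", "body": {
  "increments": [
    [[0, 0, 0], [0, 0, 0], 0.2],
    [[0, 0, 0], [0, 0, 0], 0],
    [[0, 0, 0], [0, 0, 0], 0],
    [[0, 0, 0], [0, 0, 0], 0],
    [[0, 0, 0], [0, 0, 0], 0]
  ]
}}

```text
clock: 6.3
position: [593.9, -225.1, 47.3]
ee_rot: [-0.496, 0.501, 0.497, 0.506]
contact_force: [-0.4, -0.3, -0.5]
gripper_width: 85.0
```

Call:
{"method": "arm_command", "body": {
  "increments": [
    [[0, 0, 0], [0, 0, 15], 0],
    [[0, 0, 0], [0, 0, 60], 0],
    [[0, 0, 0], [0, 0, 105], 0],
    [[0, 0, 0], [0, 0, 150], 0],
    [[0, 0, 0], [0, 0, 180], 0]
  ]
}}

```text
clock: 6.8
position: [594.8, -225.5, 231.3]
ee_rot: [-0.498, 0.5, 0.495, 0.507]
contact_force: [1.1, 1.0, -1.0]
gripper_width: 85.4
```

Call:
{"method": "arm_command", "body": {
  "increments": [
    [[0, 0, 0], [-34, 32, 0], 0],
    [[0, 0, 0], [-68, 64, 0], 0],
    [[0, 0, 0], [-102, 96, 0], 0],
    [[0, 0, 0], [-136, 128, 0], 0],
    [[0, 0, 0], [-169, 158, 0], 0]
  ]
}}

```text
clock: 7.3
position: [424.3, -66.7, 231.2]
ee_rot: [-0.498, 0.5, 0.495, 0.507]
contact_force: [1.5, 1.9, 0.3]
gripper_width: 85.4
```

```bash
python3 - <<'E'
from h import *
p,d,W=look('side','s1.png'); 
jars(); print(readout.read_state()['position'])
T=look('top')[2].reshape(-1,3); Q=T[(np.hypot(T[:,0]-595,T[:,1]+227)<40)&(T[:,2]>80)]; print(Q.mean(0),np.ptp(Q,0))
E
```

```text
yellow 3155 [423.  -66.2] 21.9 107.7 [402. -88. 103.] [444. -45. 110.]
salt 1369 [ 440.3 -180. ] 13.7 87.6 [ 427. -193.   85.] [ 454. -167.   91.]
[421.94702749 -65.70578124 231.46922784]
[ 594.19880372 -223.94712529  100.03815159] [38.82334759 41.45934525 30.07267052]
```

Call:
{"method": "arm_command", "body": {
  "increments": [
    [[0, 0, 0], [0, 0, -40], 0],
    [[0, 0, 0], [0, 0, -85], 0],
    [[0, 0, 0], [0, 0, -130], 0],
    [[0, 0, 0], [0, 0, -165], 0],
    [[0, 0, 0], [0, 0, -181], 0]
  ]
}}

```text
clock: 7.95
position: [423.2, -67.4, 47.8]
ee_rot: [-0.498, 0.5, 0.497, 0.505]
contact_force: [0.2, -0.4, 0.4]
gripper_width: 85.2
```

Call:
{"method": "arm_command", "body": {
  "increments": [
    [[0, 0, 0], [0, 0, 0], 1],
    [[0, 0, 0], [0, 0, 0], 1],
    [[0, 0, 0], [0, 0, 0], 1],
    [[0, 0, 0], [0, 0, 0], 1],
    [[0, 0, 0], [0, 0, 0], 1]
  ]
}}

```text
clock: 8.45
position: [424.5, -67.2, 49.0]
ee_rot: [-0.499, 0.499, 0.496, 0.506]
contact_force: [-0.2, -0.4, 3.1]
gripper_width: 44.7
```

Call:
{"method": "arm_command", "body": {
  "increments": [
    [[0, 0, 0], [0, 0, 10], 1],
    [[0, 0, 0], [0, 0, 45], 1],
    [[0, 0, 0], [0, 0, 85], 1],
    [[0, 0, 0], [0, 0, 130], 1],
    [[0, 0, 0], [0, 0, 160], 1]
  ]
}}

```text
clock: 8.95
position: [425.0, -67.2, 213.1]
ee_rot: [-0.5, 0.498, 0.495, 0.508]
contact_force: [1.6, 0.4, -1.8]
gripper_width: 44.6
```

Call:
{"method": "arm_command", "body": {
  "increments": [
    [[0, 0, 0], [15, -19, 0], 1],
    [[0, 0, 0], [40, -51, 0], 1],
    [[0, 0, 0], [65, -83, 0], 1],
    [[0, 0, 0], [90, -115, 0], 1],
    [[0, 0, 0], [105, -134, 0], 1]
  ]
}}

```text
clock: 9.45
position: [531.0, -203.1, 213.6]
ee_rot: [-0.5, 0.498, 0.494, 0.508]
contact_force: [-0.3, 0.0, -1.4]
gripper_width: 44.8
```

Call:
{"method": "arm_command", "body": {
  "increments": [
    [[0, 0, 0], [25, -32, 0], 1],
    [[0, 0, 0], [50, -64, 0], 1],
    [[0, 0, 0], [75, -95, 0], 1],
    [[0, 0, 0], [82, -104, 0], 1],
    [[0, 0, 0], [82, -104, 0], 1]
  ]
}}

```text
clock: 9.95
position: [612.9, -308.1, 212.9]
ee_rot: [-0.499, 0.498, 0.494, 0.508]
contact_force: [0.4, 1.2, -0.5]
gripper_width: 44.5
```

```bash
python3 - <<'E'
from h import *
look('wrist','w3.png'); print(readout.read_state()['position'])
E
```

```text
[ 612.35371821 -307.00579419  213.30125752]
```

View pics/w3.png

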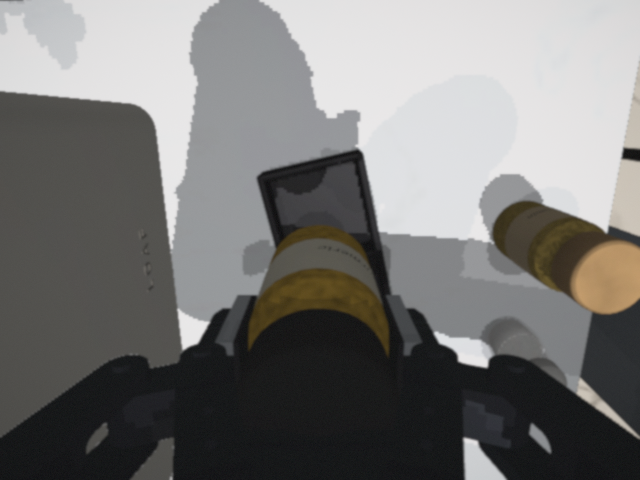

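The yellow jar is held upright and the far bay is visible below it. Lowering it now.

Call:
{"method": "arm_command", "body": {
  "increments": [
    [[0, 0, 0], [0, 2, -40], 1],
    [[0, 0, 0], [0, 2, -80], 1],
    [[0, 0, 0], [0, 2, -115], 1],
    [[0, 0, 0], [0, 2, -140], 1],
    [[0, 0, 0], [0, 2, -150], 1]
  ]
}}

```text
clock: 10.5
position: [609.9, -303.0, 61.1]
ee_rot: [-0.497, 0.499, 0.497, 0.507]
contact_force: [0.6, 0.3, -1.4]
gripper_width: 44.7
```

Call:
{"method": "arm_command", "body": {
  "increments": [
    [[0, 0, 0], [0, 0, -3], 1],
    [[0, 0, 0], [0, 0, -5], 1],
    [[0, 0, 0], [0, 0, -7], 1],
    [[0, 0, 0], [0, 0, -8], 1],
    [[0, 0, 0], [0, 0, -8], 1]
  ]
}}

```text
clock: 11.0
position: [610.5, -303.1, 54.1]
ee_rot: [-0.498, 0.498, 0.496, 0.508]
contact_force: [-0.0, 0.7, 0.7]
gripper_width: 44.9
```

Call:
{"method": "arm_command", "body": {
  "increments": [
    [[0, 0, 0], [0, 0, -1], 1],
    [[0, 0, 0], [0, 0, -1.5], 1],
    [[0, 0, 0], [0, 0, -2], 1],
    [[0, 0, 0], [0, 0, -2], 1],
    [[0, 0, 0], [0, 0, -2], 1]
  ]
}}

```text
clock: 11.5
position: [610.6, -303.3, 54.1]
ee_rot: [-0.498, 0.498, 0.496, 0.507]
contact_force: [-2.6, 1.6, 5.9]
gripper_width: 44.8
```

Call:
{"method": "arm_command", "body": {
  "increments": [
    [[0, 0, 0], [0, 0, 0], 0.2],
    [[0, 0, 0], [0, 0, 0], 0],
    [[0, 0, 0], [0, 0, 0], 0],
    [[0, 0, 0], [0, 0, 0], 0],
    [[0, 0, 0], [0, 0, 0], 0]
  ]
}}

```text
clock: 12.0
position: [610.5, -303.3, 53.8]
ee_rot: [-0.498, 0.498, 0.496, 0.507]
contact_force: [0.1, -1.3, -0.5]
gripper_width: 85.3
```

Call:
{"method": "arm_command", "body": {
  "increments": [
    [[0, 0, 0], [0, 0, 15], 0],
    [[0, 0, 0], [0, 0, 60], 0],
    [[0, 0, 0], [0, 0, 105], 0],
    [[0, 0, 0], [0, 0, 150], 0],
    [[0, 0, 0], [0, 0, 180], 0]
  ]
}}

```text
clock: 12.5
position: [611.4, -304.0, 239.6]
ee_rot: [-0.5, 0.497, 0.494, 0.508]
contact_force: [-0.4, -0.3, 0.7]
gripper_width: 85.4
```

Call:
{"method": "arm_command", "body": {
  "increments": [
    [[0, 0, 0], [-12, 40, 0], 0],
    [[0, 0, 0], [-26, 86, 0], 0],
    [[0, 0, 0], [-40, 132, 0], 0],
    [[0, 0, 0], [-54, 178, 0], 0],
    [[0, 0, 0], [-67, 222, 0], 0]
  ]
}}

```text
clock: 13.0
position: [543.6, -80.4, 241.1]
ee_rot: [-0.501, 0.497, 0.493, 0.509]
contact_force: [1.1, 0.5, -0.1]
gripper_width: 85.1
```

Call:
{"method": "arm_command", "body": {
  "increments": [
    [[0, 0, 0], [-14, 46, 0], 0],
    [[0, 0, 0], [-28, 92, 0], 0],
    [[0, 0, 0], [-42, 138, 0], 0],
    [[0, 0, 0], [-56, 184, 0], 0],
    [[0, 0, 0], [-67, 222, 0], 0]
  ]
}}

```text
clock: 13.5
position: [475.8, 143.7, 242.7]
ee_rot: [-0.502, 0.496, 0.493, 0.509]
contact_force: [0.7, 0.4, -0.1]
gripper_width: 85.3
```

```bash
python3 - <<'E'
from h import *
s=readout.read_state(); print(s['position'],R.from_quat(s['ee_rot']).as_matrix().round(3))
jars()
p,d,W=look('top'); c=cv2.resize(p[160:310,150:510],None,fx=2.2,fy=2.2,interpolation=2); cv2.imwrite('pics/t2.png',cv2.convertScaleAbs(c,alpha=1.6))
T=W.reshape(-1,3)
for c in ((595,-227),(612,-305)):
  Q=T[(np.hypot(T[:,0]-c[0],T[:,1]-c[1])<30)&(T[:,2]>92)&(T[:,2]<130)]; print(Q.mean(0),np.ptp(Q,0))
E
```

```text
[475.78786103 143.65136083 242.68418041] [[ 0.022 -1.     0.01 ]
 [ 0.005  0.01   1.   ]
 [-1.    -0.021  0.006]]
green 1358 [432.3 283.9] 19.0 83.6 [414. 266.  79.] [450. 302.  86.]
blue 625 [437.7 168.8] 24.6 63.3 [414. 144.  59.] [462. 193.  66.]
[ 594.36246986 -224.80670267  100.77524995] [38.45173874 39.95033152 15.57512526]
[ 609.04057574 -299.08429737  109.77919612] [41.01064465 44.84659927 25.36561479]
```

View pics/t2.png

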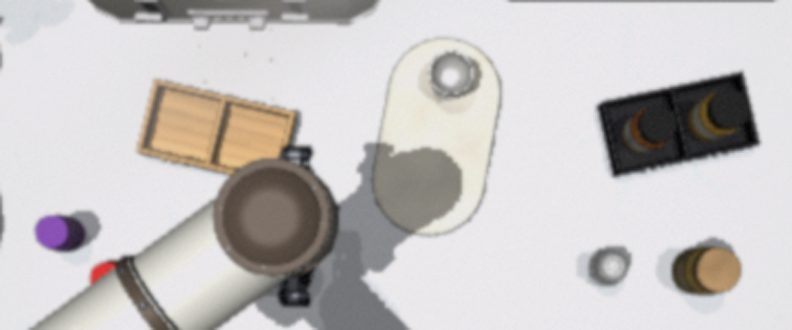

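Both black-capped jars stand upright in their bays of the black caddy (crop 655,125 and 725,105). Now the green one.

Call:
{"method": "arm_command", "body": {
  "increments": [
    [[-0.3, 1.2, 0], [-12, 40, -10], 0],
    [[-0.3, 1.2, 0], [-26, 85, -30], 0],
    [[-0.3, 1.2, 0], [-38, 125, -50], 0],
    [[-0.3, 1.2, 0], [-43, 140, -70], 0],
    [[-0.3, 1.2, 0], [-43, 140, -80], 0]
  ]
}}

```text
clock: 14.1
position: [432.2, 286.2, 161.7]
ee_rot: [-0.499, 0.501, 0.499, 0.501]
contact_force: [0.5, 0.4, 0.0]
gripper_width: 85.4
```

Call:
{"method": "arm_command", "body": {
  "increments": [
    [[0, 0, 0], [0, 0, -35], 0],
    [[0, 0, 0], [0, 0, -75], 0],
    [[0, 0, 0], [0, 0, -105], 0],
    [[0, 0, 0], [0, 0, -120], 0],
    [[0, 0, 0], [0, 0, -124], 0]
  ]
}}

```text
clock: 14.6
position: [432.3, 284.4, 36.6]
ee_rot: [-0.499, 0.502, 0.499, 0.5]
contact_force: [-0.2, -0.4, -0.9]
gripper_width: 85.6
```

Call:
{"method": "arm_command", "body": {
  "increments": [
    [[0, 0, 0], [0, 0, 1], 1],
    [[0, 0, 0], [0, 0, 1], 1],
    [[0, 0, 0], [0, 0, 1], 1],
    [[0, 0, 0], [0, 0, 1], 1],
    [[0, 0, 0], [0, 0, 1], 1]
  ]
}}

```text
clock: 15.1
position: [433.3, 285.2, 39.3]
ee_rot: [-0.5, 0.501, 0.499, 0.501]
contact_force: [0.6, -0.9, 6.2]
gripper_width: 38.4
```

Call:
{"method": "arm_command", "body": {
  "increments": [
    [[0, 0, 0], [0, 0, 10], 1],
    [[0, 0, 0], [0, 0, 40], 1],
    [[0, 0, 0], [0, 0, 80], 1],
    [[0, 0, 0], [0, 0, 120], 1],
    [[0, 0, 0], [0, 0, 140], 1]
  ]
}}

```text
clock: 15.6
position: [434.1, 286.2, 183.7]
ee_rot: [-0.5, 0.498, 0.499, 0.503]
contact_force: [0.2, 0.2, -1.9]
gripper_width: 38.5
```

Call:
{"method": "arm_command", "body": {
  "increments": [
    [[0, 0, 0], [30, 3, 0], 1],
    [[0, 0, 0], [65, 6, 0], 1],
    [[0, 0, 0], [105, 10, 0], 1],
    [[0, 0, 0], [145, 14, 0], 1],
    [[0, 0, 0], [168, 16, 0], 1]
  ]
}}

```text
clock: 16.1
position: [604.2, 302.0, 183.6]
ee_rot: [-0.499, 0.499, 0.499, 0.503]
contact_force: [-0.3, 0.7, -1.9]
gripper_width: 38.2
```

```bash
python3 - <<'E'
from h import *
p,d,W=look('wrist','w4.png'); s=readout.read_state(); print(s['position'],R.from_quat(s['ee_rot']).as_matrix().round(3))
m=(abs(W[...,2]-31)<6)&(np.hypot(W[...,0]-592,W[...,1]-261)<110)
P=W[m]; print(len(P), cv2.minAreaRect(P[:,:2].astype(np.float32)))
E
```

```text
[606.64390545 302.10158743 183.00408432] [[ 0.007 -1.     0.005]
 [ 0.004  0.005  1.   ]
 [-1.    -0.007  0.004]]
6681 ((591.8427734375, 260.2853698730469), (165.92935180664062, 86.28468322753906), 76.99099731445312)
```

View pics/w4.png

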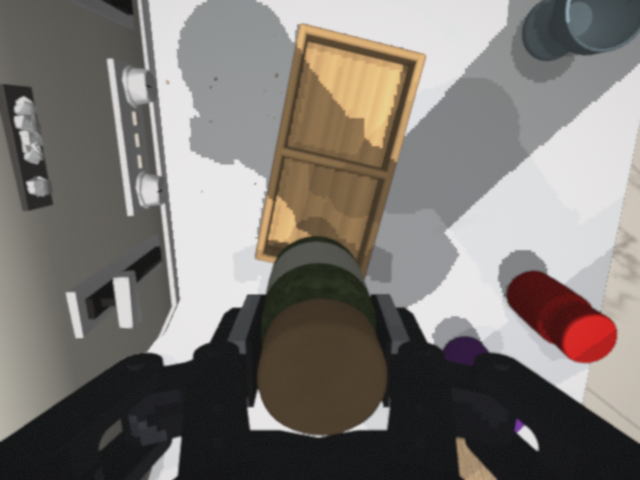

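The green jar is held upright. The wood caddy is measured at (591.8, 260.3), 77°; lowering into the +y bay.

Call:
{"method": "arm_command", "body": {
  "increments": [
    [[0, 0, 0], [-3, -3, -30], 1],
    [[0, 0, 0], [-4, -3, -65], 1],
    [[0, 0, 0], [-4, -3, -100], 1],
    [[0, 0, 0], [-4, -3, -122], 1],
    [[0, 0, 0], [-4, -3, -130], 1]
  ]
}}

```text
clock: 16.65
position: [600.5, 297.9, 50.1]
ee_rot: [-0.499, 0.501, 0.499, 0.502]
contact_force: [-0.5, 0.3, -1.2]
gripper_width: 38.5
```

Call:
{"method": "arm_command", "body": {
  "increments": [
    [[0, 0, 0], [0, 0, -2], 1],
    [[0, 0, 0], [0, 0, -4], 1],
    [[0, 0, 0], [0, 0, -6], 1],
    [[0, 0, 0], [0, 0, -7], 1],
    [[0, 0, 0], [0, 0, -7], 1]
  ]
}}

```text
clock: 17.15
position: [601.1, 298.4, 44.5]
ee_rot: [-0.499, 0.5, 0.498, 0.503]
contact_force: [-0.2, 0.5, 0.7]
gripper_width: 38.0
```

Call:
{"method": "arm_command", "body": {
  "increments": [
    [[0, 0, 0], [0, 0, -1], 1],
    [[0, 0, 0], [0, 0, -1.5], 1],
    [[0, 0, 0], [0, 0, -2], 1],
    [[0, 0, 0], [0, 0, -2], 1],
    [[0, 0, 0], [0, 0, -2], 1]
  ]
}}

```text
clock: 17.65
position: [601.1, 298.5, 44.4]
ee_rot: [-0.499, 0.499, 0.498, 0.503]
contact_force: [-2.9, -0.6, 9.0]
gripper_width: 38.3
```

Call:
{"method": "arm_command", "body": {
  "increments": [
    [[0, 0, 0], [0, 0, 0], 0.2],
    [[0, 0, 0], [0, 0, 0], 0],
    [[0, 0, 0], [0, 0, 0], 0],
    [[0, 0, 0], [0, 0, 0], 0],
    [[0, 0, 0], [0, 0, 0], 0]
  ]
}}

```text
clock: 18.15
position: [601.1, 298.5, 44.1]
ee_rot: [-0.499, 0.5, 0.498, 0.503]
contact_force: [-0.0, 0.7, 0.1]
gripper_width: 85.3
```

Call:
{"method": "arm_command", "body": {
  "increments": [
    [[0, 0, 0], [0, 0, 15], 0],
    [[0, 0, 0], [0, 0, 60], 0],
    [[0, 0, 0], [0, 0, 105], 0],
    [[0, 0, 0], [0, 0, 150], 0],
    [[0, 0, 0], [0, 0, 195], 0]
  ]
}}

```text
clock: 18.65
position: [601.0, 298.2, 242.5]
ee_rot: [-0.5, 0.499, 0.498, 0.503]
contact_force: [1.2, 0.8, -0.4]
gripper_width: 85.4
```

Call:
{"method": "arm_command", "body": {
  "increments": [
    [[0, 0, 0], [-12, -44, 0], 0],
    [[0, 0, 0], [-25, -88, 0], 0],
    [[0, 0, 0], [-37, -132, 0], 0],
    [[0, 0, 0], [-50, -176, 0], 0],
    [[0, 0, 0], [-62, -220, 0], 0]
  ]
}}

```text
clock: 19.15
position: [538.2, 76.6, 244.0]
ee_rot: [-0.5, 0.498, 0.498, 0.503]
contact_force: [1.1, -0.7, 0.6]
gripper_width: 85.4
```

Call:
{"method": "arm_command", "body": {
  "increments": [
    [[0, 0, 0], [-12, -44, 0], 0],
    [[0, 0, 0], [-25, -88, 0], 0],
    [[0, 0, 0], [-37, -132, 0], 0],
    [[0, 0, 0], [-50, -176, 0], 0],
    [[0, 0, 0], [-62, -220, 0], 0]
  ]
}}

```text
clock: 19.65
position: [475.4, -145.1, 245.5]
ee_rot: [-0.501, 0.498, 0.498, 0.504]
contact_force: [0.2, 0.2, 1.2]
gripper_width: 85.6
```

Call:
{"method": "arm_command", "body": {
  "increments": [
    [[0, 0, 0], [-12, -44, 0], 0],
    [[0, 0, 0], [-25, -88, 0], 0],
    [[0, 0, 0], [-37, -132, 0], 0],
    [[0, 0, 0], [-41, -143, 0], 0],
    [[0, 0, 0], [-41, -143, 0], 0]
  ]
}}

```text
clock: 20.15
position: [433.7, -289.7, 246.3]
ee_rot: [-0.5, 0.498, 0.496, 0.505]
contact_force: [0.6, 0.1, -0.7]
gripper_width: 85.6
```

```bash
python3 - <<'E'
from h import *
s=readout.read_state(); print(s['position'],R.from_quat(s['ee_rot']).as_matrix().round(3))
jars()
p,d,W=look('top'); T=W.reshape(-1,3)
Q=T[(np.hypot(T[:,0]-601,T[:,1]-299)<30)&(T[:,2]>75)&(T[:,2]<130)]; print(Q.mean(0),np.ptp(Q,0))
E
```

```text
[ 433.69013193 -289.69259239  246.29110864] [[ 0.011 -1.     0.006]
 [ 0.002  0.006  1.   ]
 [-1.    -0.011  0.003]]
olive 3737 [ 436.6 -285.2] 24.0 121.8 [ 413. -309.  117.] [ 460. -261.  124.]
salt 665 [ 440.2 -181.8] 13.9 87.5 [ 427. -194.   85.] [ 453. -168.   90.]
[600.92560659 298.47374464  86.75707501] [35.89745958 34.94950057 20.32091004]
```

Call:
{"method": "arm_command", "body": {
  "increments": [
    [[0, 0, 0], [3, 4, -30], 0],
    [[0, 0, 0], [3, 4, -70], 0],
    [[0, 0, 0], [3, 4, -115], 0],
    [[0, 0, 0], [3, 4, -160], 0],
    [[0, 0, 0], [3, 4, -181], 0]
  ]
}}

```text
clock: 20.75
position: [435.9, -281.5, 61.9]
ee_rot: [-0.5, 0.498, 0.5, 0.503]
contact_force: [-0.0, -0.1, 0.6]
gripper_width: 85.5
```

Call:
{"method": "arm_command", "body": {
  "increments": [
    [[0, 0, 0], [1, 0, 1], 1],
    [[0, 0, 0], [1, 0, 1], 1],
    [[0, 0, 0], [1, 0, 1], 1],
    [[0, 0, 0], [1, 0, 1], 1],
    [[0, 0, 0], [1, 0, 1], 1]
  ]
}}

```text
clock: 21.25
position: [438.5, -281.8, 64.9]
ee_rot: [-0.501, 0.497, 0.498, 0.503]
contact_force: [1.5, 2.5, 4.7]
gripper_width: 50.3
```

Call:
{"method": "arm_command", "body": {
  "increments": [
    [[0, 0, 0], [0, 0, 10], 1],
    [[0, 0, 0], [0, 0, 45], 1],
    [[0, 0, 0], [0, 0, 90], 1],
    [[0, 0, 0], [0, 0, 135], 1],
    [[0, 0, 0], [0, 0, 175], 1]
  ]
}}

```text
clock: 21.75
position: [438.0, -281.9, 243.0]
ee_rot: [-0.502, 0.497, 0.498, 0.504]
contact_force: [0.0, 0.4, -0.9]
gripper_width: 50.0
```

Call:
{"method": "arm_command", "body": {
  "increments": [
    [[0, 0, 0], [4, 14, 0], 1],
    [[0, 0, 0], [12, 44, 0], 1],
    [[0, 0, 0], [24, 84, 0], 1],
    [[0, 0, 0], [36, 124, 0], 1],
    [[0, 0, 0], [47, 164, 0], 1]
  ]
}}

```text
clock: 22.25
position: [484.4, -116.3, 242.6]
ee_rot: [-0.501, 0.497, 0.498, 0.504]
contact_force: [1.5, 0.5, -0.8]
gripper_width: 50.1
```

Call:
{"method": "arm_command", "body": {
  "increments": [
    [[0, 0, 0], [12, 40, 0], 1],
    [[0, 0, 0], [23, 80, 0], 1],
    [[0, 0, 0], [34, 120, 0], 1],
    [[0, 0, 0], [46, 160, 0], 1],
    [[0, 0, 0], [57, 200, 0], 1]
  ]
}}

```text
clock: 22.75
position: [540.7, 85.4, 242.2]
ee_rot: [-0.501, 0.497, 0.498, 0.504]
contact_force: [1.1, 0.2, -2.0]
gripper_width: 50.0
```

Call:
{"method": "arm_command", "body": {
  "increments": [
    [[0, 0, 0], [11, 40, 0], 1],
    [[0, 0, 0], [23, 80, 0], 1],
    [[0, 0, 0], [34, 118, 0], 1],
    [[0, 0, 0], [39, 136, 0], 1],
    [[0, 0, 0], [39, 136, 0], 1]
  ]
}}

```text
clock: 23.25
position: [579.4, 223.5, 240.8]
ee_rot: [-0.501, 0.497, 0.499, 0.502]
contact_force: [0.2, -0.5, -1.6]
gripper_width: 50.0
```

```bash
python3 - <<'E'
from h import *
look('wrist','w5.png'); s=readout.read_state(); print(s['position'],R.from_quat(s['ee_rot']).as_matrix().round(3))
E
```

```text
[579.02476823 221.97663035 241.16425697] [[ 0.007 -1.     0.001]
 [ 0.002  0.001  1.   ]
 [-1.    -0.007  0.002]]
```

View pics/w5.png

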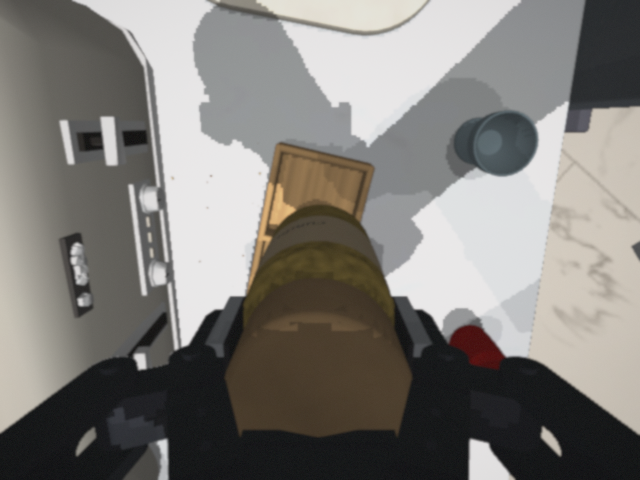

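The olive jar is held upright over the -y bay. Lowering it.

Call:
{"method": "arm_command", "body": {
  "increments": [
    [[0, 0, 0], [4, 2, -30], 1],
    [[0, 0, 0], [5, 2, -70], 1],
    [[0, 0, 0], [5, 2, -110], 1],
    [[0, 0, 0], [5, 2, -145], 1],
    [[0, 0, 0], [5, 2, -162], 1]
  ]
}}

```text
clock: 23.8
position: [581.5, 221.0, 75.7]
ee_rot: [-0.5, 0.501, 0.499, 0.501]
contact_force: [-0.0, -0.2, -1.2]
gripper_width: 50.0
```

Call:
{"method": "arm_command", "body": {
  "increments": [
    [[0, 0, 0], [0, 0, -2], 1],
    [[0, 0, 0], [0, 0, -4], 1],
    [[0, 0, 0], [0, 0, -6], 1],
    [[0, 0, 0], [0, 0, -7], 1],
    [[0, 0, 0], [0, 0, -7], 1]
  ]
}}

```text
clock: 24.3
position: [582.1, 221.2, 70.1]
ee_rot: [-0.5, 0.5, 0.498, 0.501]
contact_force: [0.4, -0.8, 0.3]
gripper_width: 49.7
```

Call:
{"method": "arm_command", "body": {
  "increments": [
    [[0, 0, 0], [0, 0, -1], 1],
    [[0, 0, 0], [0, 0, -1.5], 1],
    [[0, 0, 0], [0, 0, -2], 1],
    [[0, 0, 0], [0, 0, -2], 1],
    [[0, 0, 0], [0, 0, -2], 1]
  ]
}}

```text
clock: 24.8
position: [582.3, 221.1, 70.0]
ee_rot: [-0.5, 0.5, 0.498, 0.501]
contact_force: [-3.1, -0.7, 7.2]
gripper_width: 50.1
```

Call:
{"method": "arm_command", "body": {
  "increments": [
    [[0, 0, 0], [0, 0, 0], 0.2],
    [[0, 0, 0], [0, 0, 0], 0],
    [[0, 0, 0], [0, 0, 0], 0],
    [[0, 0, 0], [0, 0, 0], 0],
    [[0, 0, 0], [0, 0, 0], 0]
  ]
}}

```text
clock: 25.3
position: [582.3, 221.2, 69.7]
ee_rot: [-0.5, 0.5, 0.498, 0.501]
contact_force: [0.2, -0.6, -0.0]
gripper_width: 85.4
```

Call:
{"method": "arm_command", "body": {
  "increments": [
    [[0, 0, 0], [0, 0, 15], 0],
    [[0, 0, 0], [0, 0, 60], 0],
    [[0, 0, 0], [0, 0, 105], 0],
    [[0, 0, 0], [0, 0, 150], 0],
    [[0, 0, 0], [0, 0, 165], 0]
  ]
}}

```text
clock: 25.8
position: [584.4, 222.0, 240.9]
ee_rot: [-0.502, 0.496, 0.497, 0.505]
contact_force: [0.3, -0.2, -0.3]
gripper_width: 85.4
```

Call:
{"method": "arm_command", "body": {
  "increments": [
    [[0, 0, 0], [-40, -14, 0], 0],
    [[0, 0, 0], [-80, -28, 0], 0],
    [[0, 0, 0], [-120, -43, 0], 0],
    [[0, 0, 0], [-144, -52, 0], 0],
    [[0, 0, 0], [-144, -52, 0], 0]
  ]
}}

```text
clock: 26.3
position: [437.8, 168.7, 241.5]
ee_rot: [-0.502, 0.496, 0.498, 0.505]
contact_force: [1.0, 0.2, 0.6]
gripper_width: 85.2
```

```bash
python3 - <<'E'
from h import *
s=readout.read_state(); print(s['position'],R.from_quat(s['ee_rot']).as_matrix().round(3))
p,d,W=jars()
m=(abs(W[...,2]-12)<5)&(np.hypot(W[...,0]-591,W[...,1]-11)<125)
P=W[m]; print(len(P), cv2.minAreaRect(P[:,:2].astype(np.float32)))
E
```

```text
[437.76282366 168.6694813  241.49987077] [[ 0.013 -1.     0.001]
 [ 0.005  0.001  1.   ]
 [-1.    -0.013  0.005]]
blue 620 [437.9 169. ] 24.5 63.3 [414. 145.  59.] [462. 193.  67.]
22054 ((588.9074096679688, 43.060813903808594), (79.2271957397461, 225.3090057373047), 89.65829467773438)
```

Call:
{"method": "arm_command", "body": {
  "increments": [
    [[-0.3, 0.7, 0], [0, 0, -40], 0],
    [[-0.3, 0.7, 0], [0, 0, -85], 0],
    [[-0.3, 0.7, 0], [0, 0, -125], 0],
    [[-0.3, 0.7, 0], [0, 0, -160], 0],
    [[-0.3, 0.7, 0], [0, 0, -170], 0]
  ]
}}

```text
clock: 26.85
position: [438.5, 168.5, 68.0]
ee_rot: [-0.5, 0.503, 0.499, 0.498]
contact_force: [-0.0, -0.2, 0.1]
gripper_width: 85.6
```

Call:
{"method": "arm_command", "body": {
  "increments": [
    [[0, 0, 0], [0, 0, -15], 0],
    [[0, 0, 0], [0, 0, -30], 0],
    [[0, 0, 0], [0, 0, -42], 0],
    [[0, 0, 0], [0, 0, -46], 0],
    [[0, 0, 0], [0, 0, -46], 0]
  ]
}}

```text
clock: 27.35
position: [439.3, 169.0, 22.2]
ee_rot: [-0.5, 0.503, 0.499, 0.498]
contact_force: [-0.1, -1.0, 0.2]
gripper_width: 85.3
```

Call:
{"method": "arm_command", "body": {
  "increments": [
    [[0, 0, 0], [0, 0, 0], 1],
    [[0, 0, 0], [0, 0, 0], 1],
    [[0, 0, 0], [0, 0, 0], 1],
    [[0, 0, 0], [0, 0, 0], 1],
    [[0, 0, 0], [0, 0, 0], 1]
  ]
}}

```text
clock: 27.85
position: [439.9, 169.5, 23.2]
ee_rot: [-0.5, 0.502, 0.499, 0.499]
contact_force: [-0.8, -0.2, 6.2]
gripper_width: 45.9
```

Call:
{"method": "arm_command", "body": {
  "increments": [
    [[0, 0, 0], [0, 0, 10], 1],
    [[0, 0, 0], [0, 0, 35], 1],
    [[0, 0, 0], [0, 0, 70], 1],
    [[0, 0, 0], [0, 0, 105], 1],
    [[0, 0, 0], [0, 0, 120], 1]
  ]
}}

```text
clock: 28.35
position: [441.1, 170.3, 147.1]
ee_rot: [-0.501, 0.499, 0.499, 0.501]
contact_force: [0.9, 0.4, -1.7]
gripper_width: 45.8
```

Call:
{"method": "arm_command", "body": {
  "increments": [
    [[0, 0, 0], [12, -20, 0], 1],
    [[0, 0, 0], [32, -52, 0], 1],
    [[0, 0, 0], [52, -84, 0], 1],
    [[0, 0, 0], [72, -116, 0], 1],
    [[0, 0, 0], [91, -148, 0], 1]
  ]
}}

```text
clock: 28.85
position: [532.5, 21.0, 147.7]
ee_rot: [-0.501, 0.499, 0.499, 0.501]
contact_force: [0.5, 0.4, -1.3]
gripper_width: 46.2
```

```bash
python3 - <<'E'
from h import *
p,d,W=look('wrist','w6.png'); s=readout.read_state(); print(s['position'],R.from_quat(s['ee_rot']).as_matrix().round(3))
m=(abs(W[...,2]-12)<4)&(np.hypot(W[...,0]-591,W[...,1]-11)<125)
P=W[m]; print(len(P), cv2.minAreaRect(P[:,:2].astype(np.float32)), P[:,0].min())
E
```

```text
[534.83766697  17.61104588 147.65784564] [[ 0.005 -1.     0.004]
 [-0.001  0.004  1.   ]
 [-1.    -0.005 -0.001]]
42070 ((589.6519775390625, 9.424880981445312), (130.32528686523438, 228.4950408935547), 79.68220520019531) 476.32353278177203
```

View pics/w6.png

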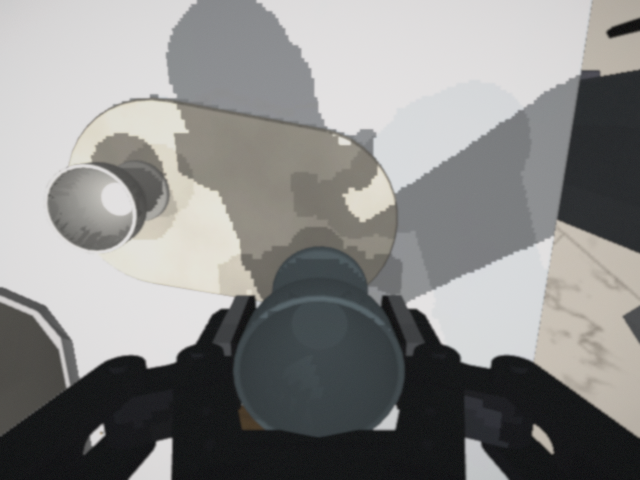

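The cup is upright in the grip above the tray's free half; the white cup (95,200) is well clear. Lowering.

Call:
{"method": "arm_command", "body": {
  "increments": [
    [[0, 0, 0], [-3, 2, -20], 1],
    [[0, 0, 0], [-3, 2, -50], 1],
    [[0, 0, 0], [-3, 2, -78], 1],
    [[0, 0, 0], [-3, 2, -98], 1],
    [[0, 0, 0], [-3, 2, -105], 1]
  ]
}}

```text
clock: 29.4
position: [530.2, 19.1, 40.9]
ee_rot: [-0.5, 0.502, 0.498, 0.501]
contact_force: [-0.7, -0.1, -0.4]
gripper_width: 45.8
```

Call:
{"method": "arm_command", "body": {
  "increments": [
    [[0, 0, 0], [0, 0, -2], 1],
    [[0, 0, 0], [0, 0, -4], 1],
    [[0, 0, 0], [0, 0, -5], 1],
    [[0, 0, 0], [0, 0, -6], 1],
    [[0, 0, 0], [0, 0, -6], 1]
  ]
}}

```text
clock: 29.9
position: [530.4, 19.2, 35.5]
ee_rot: [-0.5, 0.501, 0.498, 0.501]
contact_force: [-1.0, -0.5, -1.1]
gripper_width: 46.3
```

Call:
{"method": "arm_command", "body": {
  "increments": [
    [[0, 0, 0], [0, 0, -1], 1],
    [[0, 0, 0], [0, 0, -1.5], 1],
    [[0, 0, 0], [0, 0, -2], 1],
    [[0, 0, 0], [0, 0, -2], 1],
    [[0, 0, 0], [0, 0, -2], 1]
  ]
}}

```text
clock: 30.4
position: [530.7, 19.2, 35.1]
ee_rot: [-0.5, 0.501, 0.498, 0.501]
contact_force: [-3.5, 0.5, 9.9]
gripper_width: 46.3
```

Call:
{"method": "arm_command", "body": {
  "increments": [
    [[0, 0, 0], [0, 0, 0], 0.2],
    [[0, 0, 0], [0, 0, 0], 0],
    [[0, 0, 0], [0, 0, 0], 0],
    [[0, 0, 0], [0, 0, 0], 0],
    [[0, 0, 0], [0, 0, 0], 0]
  ]
}}

```text
clock: 30.9
position: [530.6, 19.2, 34.9]
ee_rot: [-0.5, 0.501, 0.498, 0.501]
contact_force: [-0.5, -0.7, 1.4]
gripper_width: 85.4
```

Call:
{"method": "arm_command", "body": {
  "increments": [
    [[0, 0, 0], [0, 0, 15], 0],
    [[0, 0, 0], [0, 0, 60], 0],
    [[0, 0, 0], [0, 0, 105], 0],
    [[0, 0, 0], [0, 0, 150], 0],
    [[0, 0, 0], [0, 0, 200], 0]
  ]
}}

```text
clock: 31.4
position: [529.8, 19.0, 236.1]
ee_rot: [-0.5, 0.502, 0.498, 0.5]
contact_force: [1.2, -0.3, 0.8]
gripper_width: 85.2
```

Call:
{"method": "arm_command", "body": {
  "increments": [
    [[0, 0, 0], [-25, 0, 0], 0],
    [[0, 0, 0], [-60, 0, 0], 0],
    [[0, 0, 0], [-95, 0, 0], 0],
    [[0, 0, 0], [-120, 0, 0], 0],
    [[0, 0, 0], [-120, 0, 0], 0]
  ]
}}

```text
clock: 31.9
position: [406.9, 18.5, 236.2]
ee_rot: [-0.5, 0.501, 0.499, 0.5]
contact_force: [-1.1, -0.0, 0.6]
gripper_width: 85.6
```

```bash
python3 - <<'E'
from h import *
p,d,W=look('top'); q,_,S=look('side','s9.png'); _,_,V=look('wrist')
c=cv2.resize(p[160:310,150:510],None,fx=2.2,fy=2.2,interpolation=2); cv2.imwrite('pics/t9.png',cv2.convertScaleAbs(c,alpha=1.6))
for n,x,y,h in (('orange',594,-225,103),('yellow',611,-303,113),('green',601,299,89),('olive',582,220,127),('blue',531,19,76),('white',654,-4,76),('salt',440,-180,90)):
  for t,X in (('t',W),('s',S),('w',V)):
    T=X.reshape(-1,3);Q=T[(np.hypot(T[:,0]-x,T[:,1]-y)<33)&(abs(T[:,2]-h)<6)]
    if len(Q)>20: c,r=cv2.minEnclosingCircle(Q[:,:2].astype(np.float32));print(n,t,len(Q),np.round(c,1),round(r,1),np.median(Q[:,2]).round(1))
E
```

```text
orange t 199 [ 594.6 -225.6] 20.3 100.8
orange s 196 [ 594.1 -228.2] 22.2 101.9
yellow t 241 [ 610.7 -300.1] 22.0 111.7
yellow s 250 [ 608.7 -304.1] 22.3 112.1
green t 163 [601. 299.] 18.4 87.5
olive t 294 [581.1 218.3] 23.9 125.4
olive s 122 [578.5 213.8] 25.7 125.8
olive w 237 [591.  205.4] 11.1 126.7
blue t 51 [529.7  20.1] 24.4 74.6
blue s 87 [525.5  16.6] 27.5 73.6
blue w 910 [528.4  18.8] 24.8 74.9
white t 56 [653.5  -2.8] 24.8 74.3
white s 86 [654.5  -7.3] 27.4 73.3
white w 495 [646.4  -3.8] 23.7 74.5
salt t 71 [ 440.8 -178.1] 14.2 86.5
salt s 79 [ 439.4 -183.9] 14.2 87.3
```

View pics/t9.png

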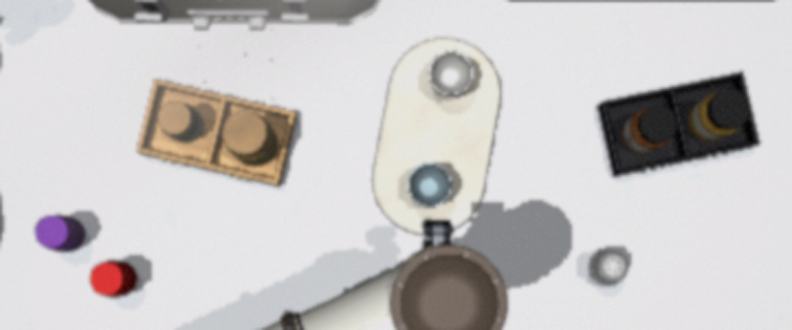

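View pics/s9.png

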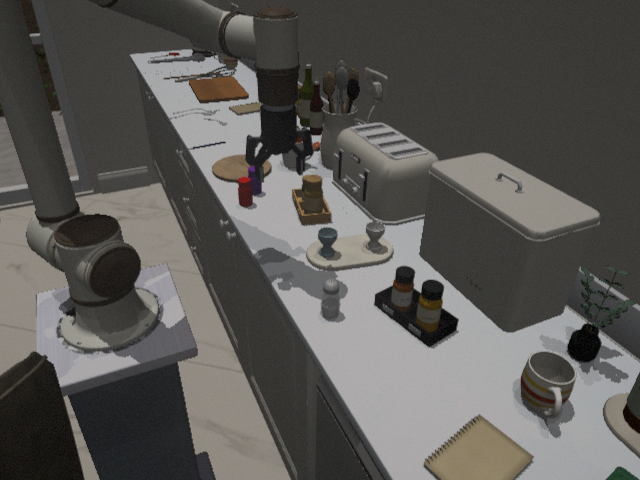

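The pictures show all five items upright in their places. The salt shaker and white cup have not moved, and the gripper is open and clear, so I'm handing in.

```bash
python3 -c "
from bench import arm; print(arm.job_done())"
```

```text
the job is handed in; nothing more can be done
None
```

The worktop is tidied and the job was handed in at about 32 s of the 128 s allowed. No verdict came back.

- **Black caddy:** the orange and yellow jars stand one to a bay.
- **Wooden caddy:** the green and olive jars stand one to a bay, green placed first.
- **Stone tray:** the blue egg cup stands on the free half, beside the white one. I placed it last, so everything went in the order you asked.

**Last checks:**
- **Pictures:** the final top and side pictures show everything upright.
- **Heights:** the measured tops are within 2.5 mm of the expected heights.
- **Bystanders:** the salt shaker and white egg cup are where they were, within 1–2 mm of measuring noise.
- **Forces:** each item was lowered until the wrist force showed contact, at most about 10 N, and then released.

**Disagreements:** the side camera puts things a few mm toward -y compared with the top camera, before and after the moves. The last wrist view saw the olive jar and white cup only in part, so its readings for those two were off and I ignored them. It did not see the green jar's top, and neither did the side camera, so that jar's final position rests on the top camera alone.

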